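# Tip a pipette-tip box back onto its base and dock it at the stop rail

## Robot

A 6-joint arm with a two-finger parallel gripper is mounted at the origin on the work surface. World frame = base frame: x ahead of the robot, y to its left, z up, the work surface at z = 0. Lengths are in mm, angles in degrees, forces in N, time in s.
With the tool pointing down it reaches from about 300 to 850 mm from the base axis. Payload 4.2 kg.
Tool frame: the origin (TCP) lies midway between the tips of the shut fingers; the grasp point (between the pads) lies 19 mm behind it (env.grip_point_offset is the distance from the TCP to the grasp point, in mm); z points along the fingers, x is the direction in which the jaws open and shut, and the axes are right-handed (so a half turn about z gives the same grasp; the last joint's range is limited). The gripper opens to 91 mm and grips with 3 to 60 N. Pads are 32 mm wide; open, the fingers measure 118 mm over their backs; the gripper's body (76 mm by 178 mm) begins 60 mm behind the grasp point.
Start: joints at [-71.62, 18.312, 89.639, -0, 72.044, -1.146], TCP at [192.192, -541.946, 213.976] pointing down, gripper open.
Joint ranges: [-177.97, 177.97], [-48.28, 115.42], [12.27, 149.76], [-77.06, 257.06], [2.81, 150.46], [-146.56, 146.56]. Speed limits (degrees/s): [147.25, 147.25, 180, 180, 180, 180].

## Interface

Orientations are given as [roll, pitch, yaw] about the fixed x, y, z axes, in that order (R = Rz(yaw) Ry(pitch) Rx(roll)).
In Python, from workcell import env gives the robot as it stands.
- The arm moves only by the shell command python3 -m pendant 'ROWS' [FORCE]. ROWS is JSON, a list of rows, each an object with "xyz": the shift along the tool's x, y, z in m, a list of three; "roll": the turn about the tool's z in degrees; "jaw": the closure, from 0 (fully open) to 1 (shut). A call has exactly 8 rows; each row is the pose to reach, as a shift and turn from the pose commanded when the call began, along the tool's axes at that moment; what a row does not reach only later rows make up. A row lasts 1/8 s, in which the tool goes at most 62.5 mm and 10.7 degrees, less where a joint would pass 70% of its speed; a pose out of reach is approached as far as the arm can. A call with a gripper value outside its range is refused whole. The fingers move at their own pace and stop on an object; FORCE is the grip in N (left out, the last holds). Time passes only in rows, so rows that repeat a pose let the fingers close, or fill a call up. It gives the time, the measured TCP pose, the force and the opening at its end, in the units of the state.
- env.state(): the state, without advancing time (a new reading comes with each control period).
- env.grab_frame(name): name is "scene" or "top"; returns (picture, depth): 384x512x3 uint8, blue, green, red; 384x512 float32, mm along the optical axis (not along the pixel's ray), 0 where there is no reading.
- env.camera_params(name): a dict with "camera_matrix" (3x3 intrinsics, pixels), "D" ([k1, k2, p1, p2, k3] as OpenCV has them; the pictures are not rectified), "cam_to_world" (4x4, takes a point from camera to world coordinates). Camera axes: x right, y up, looking along -z (the intrinsics and any distortion apply to the point x, -y, -z); pixel columns grow to the right and rows downward; lengths in mm; the calibration is good to about 2 mm. A picture is of the moment at which its call begins. camera_params takes no time and is no camera call.
- env.job_done(): hands the job in, once; it reports no verdict.
The state is a dict: "time_s": time; "qpos": joint angles; "qvel": joint speeds; "effort": joint torques, N m; "ee_pos": TCP position; "ee_rot": TCP orientation; "force": force on the tool from outside, world axes, zero at the start; "torque": the same for the moment, N m; "gripper_width": finger opening in mm.
Only numpy, scipy, OpenCV 4.12 (cv2) and the standard library are available. Lean on these libraries where they do the work, as an engineer would, in place of code of your own. Each camera call takes 0.05 s, during which the arm holds its last target. There are 200 camera calls.

## Task

The blue pipette-tip box has been left lying on its long side. Without gripping or lifting it, push with the fingertips high on its clear lid so that it tips over onto its blue base with the lid up, then push it along the bench until its long side sits flat against the aluminium stop rail, within the rail's length, and leave it there. Leave everything else where it stands.

Things in the scene. Friction and masses are not known exactly. Their poses are not given: they have to be found in the camera images.
- tip_box: Closed blue tip box with clear lid, a rigid loose block of 125 x 65 x 85 mm (own x, y, z), about 0.25 kg, starting on its long side. Origin: centre of the underside as it starts. +x runs along its length; +y points out of the clear lid (lid face at y = +32.5 mm, blue base at -32.5 mm), at the start to the robot's left within 25 degrees; +z is up at the start, and on its base points towards the rail
- box_middle (a point): Middle of the blue tip box, same axes, 42.5 mm up at the start, 32.5 mm on its base. Pushed above 60 mm on the lid it pivots on the lower edge far from the lid and falls onto its base past 37 degrees; let the fingers rise with the lid (about 25 mm over 55 mm forward), as a level push rubs down it and can jam. Then it is 65 mm high, 85 mm deep, +y up; the side once underneath faces back from the rail
- box_corner_a (a point): A corner of the blue box at (62.5, -32.5, 85) mm in its frame: once on its base, a bottom corner, the one at its +x end, of the long side that goes against the rail
- box_corner_b (a point): The same at the box's -x end, (-62.5, -32.5, 85) mm in its frame
- rail: The fixed aluminium stop rail with a black top strip, a straight bar 300 mm long (own x, roughly world x), 12 mm thick (own y), 39 mm high, standing on the bench on the robot's right; small steel feet behind it. Origin: centre of its underside. Its own +y looks to where the box comes from
- rail_face (a point): The middle of the rail's stop face (6 mm along the rail's +y, 18 mm up). Its axes are the rail's: +y points out of the face towards the box
- orange_box: Bystander: an orange tip box of the same size, already on its base, 125 x 85 x 65 mm, long side along y; origin at the centre of the underside, loose
- reagent: Bystander: amber bottle with blue cap, 70 mm diameter, 150 mm high, origin at the centre of its underside, loose
- jar: Bystander: white jar with red lid, 72 mm diameter, 85 mm high, origin at the centre of its underside, loose
- tube_rack: Bystander: green tube rack, 70 x 160 mm, 79 mm high with tubes, origin at the centre of its underside, loose
- timer: Bystander: white timer, 55 x 70 x 22 mm, on the robot's left, origin at the centre of its underside, loose
- spray: Bystander: white bottle with red cap, 68 mm diameter, 170 mm high, origin at the centre of its underside, loose
- beaker: Bystander: glass beaker, 70 mm diameter, 80 mm high, origin at the centre of its underside, loose

How it is judged:
By the outcome, as a careful person would: the job done as asked, in the order asked, and still so for the second after the job is handed in, with the robot touching nothing.
It also fails if it takes over 53 s, if anything falls off the work surface, if the arm or the gripper's body presses on something with over 40 N, if the wrist force passes 120 N, or if a joint passes its speed limit or range.

## Working session

There is one attempt and no reset: what is moved stays moved. The work goes in short steps, Python scripts to look and compute and a shell command to move; the robot and the scene stay as the last step left them, time stands still between calls to the robot, and variables do not carry over. Pictures are saved under pics/ and viewed, about 8 in all and at most 12, crops included, and the job is handed in when it is done.

```bash
ls; mkdir -p pics; cat > h.py <<'E'
import numpy as np, cv2
from workcell import env
def grab(n,save=None):
    p,d=env.grab_frame(n)
    if save: cv2.imwrite('pics/'+save,p)
    return p,d
def cloud(n,d):
    c=env.camera_params(n);K=np.array(c["camera_matrix"],float);D=np.array(c["D"],float);T=np.array(c["cam_to_world"])
    v,u=np.mgrid[0:384,0:512]
    q=cv2.undistortPoints(np.stack([u,v],-1).reshape(-1,1,2).astype(np.float64),K,D).reshape(384,512,2)
    P=np.stack([q[...,0]*d,-q[...,1]*d,-d],-1)
    W=P@T[:3,:3].T+T[:3,3]; W[d==0]=np.nan
    return W
E
python3 - <<'E'
from h import *
a,d=grab("top");b,e=grab("scene")
cv2.imwrite('pics/1.png',np.vstack([a,b])[:, :]) 
np.savez('f.npz',a=a,d=d,b=b,e=e)
cv2.imwrite('pics/top1.png',cv2.resize(a,(800,600)))
cv2.imwrite('pics/scene1.png',cv2.resize(b,(800,600)))
print(env.state()); print(env.camera_params("top"));print(env.camera_params("scene"))
E
```

```text
pics
{'time_s': 0.1, 'qpos': array([-7.16181946e+01,  1.83468472e+01,  8.97002144e+01, -1.78499047e-03,
        7.20432585e+01, -1.14503484e+00]), 'qvel': array([ 0.06222134, -0.10257344, -0.09124811, -0.0473633 ,  0.05047497,
       -0.00150614]), 'effort': array([ 3.74051924e-04, -4.13333309e+01, -2.32510328e+01,  7.29280966e-02,
        4.21992433e-02, -5.10022744e-05]), 'ee_pos': array([ 192.04853246, -541.49573445,  213.21027847]), 'ee_rot': array([-1.79999892e+02,  9.03359598e-02, -7.04726080e+01]), 'force': array([ 0.11718903, -0.39873015,  0.47857439]), 'torque': array([-0.01277724,  0.01404106,  0.02463862]), 'gripper_width': 91.07780769391584}
{'camera_matrix': array([[351.00933463,   0.        , 253.02055872],
       [  0.        , 351.00933463, 188.03335312],
       [  0.        ,   0.        ,   1.        ]]), 'D': array([-0.05356931,  0.        ,  0.        ,  0.        ,  0.        ]), 'cam_to_world': array([[-1.32871847e-02,  9.94429742e-01, -1.04560694e-01,
         4.90931495e+02],
       [-9.99819362e-01, -1.17918668e-02,  1.49061892e-02,
         5.49454862e+01],
       [ 1.35901921e-02,  1.04739868e-01,  9.94406791e-01,
         1.04312469e+03],
       [ 0.00000000e+00,  0.00000000e+00,  0.00000000e+00,
         1.00000000e+00]])}
{'camera_matrix': array([[481.42216272,   0.        , 250.19576673],
       [  0.        , 481.42216272, 197.06594444],
       [  0.        ,   0.        ,   1.        ]]), 'D': array([0.06689175, 0.        , 0.        , 0.        , 0.        ]), 'cam_to_world': array([[ 4.32203394e-01, -5.26721229e-01,  7.31959680e-01,
         1.66984083e+03],
       [ 9.01747376e-01,  2.45954766e-01, -3.55468595e-01,
        -4.73216767e+02],
       [ 7.20388340e-03,  8.13677455e-01,  5.81271971e-01,
         9.44628035e+02],
       [ 0.00000000e+00,  0.00000000e+00,  0.00000000e+00,
         1.00000000e+00]])}
```

View pics/top1.png

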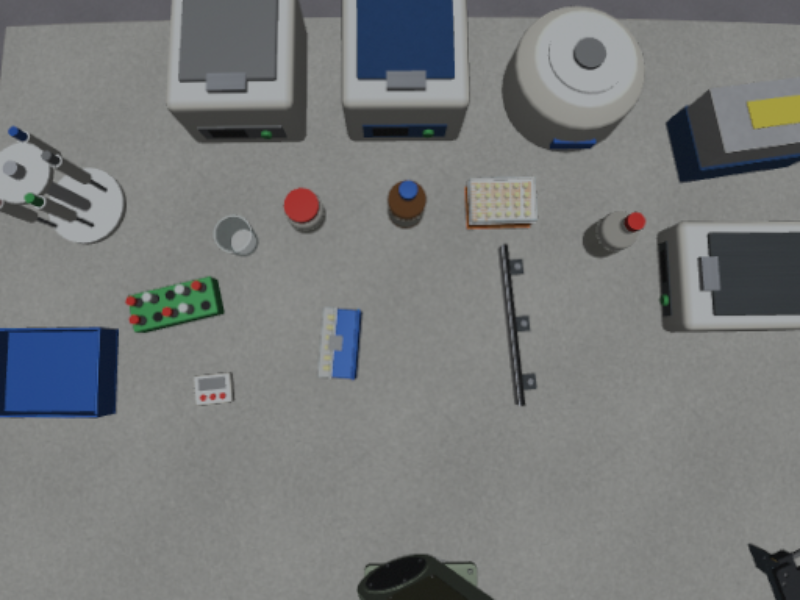

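View pics/scene1.png

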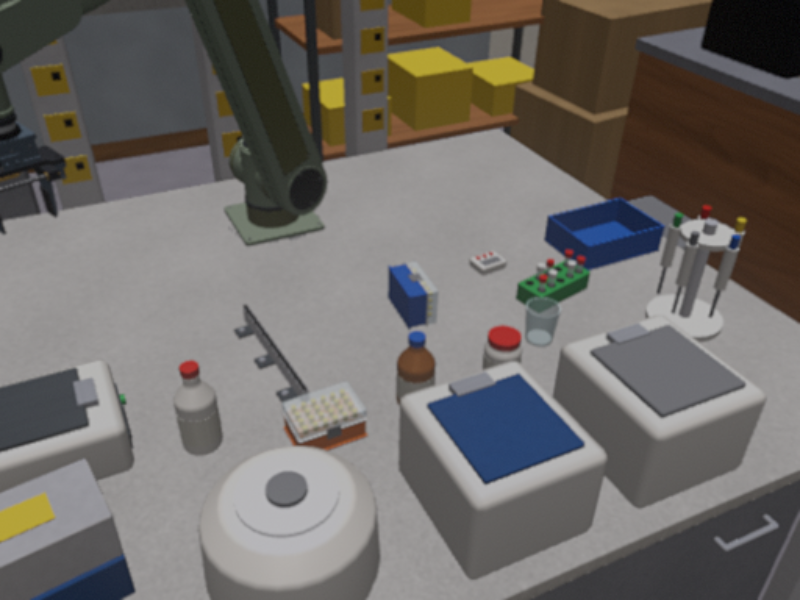

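The top view (up = +x, right = −y) shows the tip box around (340,343) with its clear lid on the left. The rail runs from (503,245) to (520,403), the orange box is at (502,202) and the bottle at (407,203). Next I'll measure these with depth.

```bash
cat >> h.py <<'E'
def fit(W,u0,u1,v0,v1,z0,z1,img=None):
    s=W[v0:v1,u0:u1].reshape(-1,3); m=(s[:,2]>z0)&(s[:,2]<z1); s=s[m]
    r=cv2.minAreaRect(s[:,:2].astype(np.float32)); return s,r,cv2.boxPoints(r)
E
python3 - <<'E'
from h import *
np.set_printoptions(precision=1,suppress=True)
f=np.load('f.npz');W=cloud("top",f['d']);V=cloud("scene",f['e'])
s,r,b=fit(W,198,236,190,248,70,110);print('box',len(s),np.median(s[:,2]),r,'\n',b)
s,r,b=fit(W,312,345,150,265,30,60);print('rail',len(s),np.median(s[:,2]),r,'\n',b)
s,r,b=fit(W,295,348,108,150,50,90);print('orange',r,'\n',b)
s,r,b=fit(W,245,276,112,146,60,200);print('reag',r)
# scene cloud of box and rail
s,r,b=fit(V,245,285,165,212,70,110);print('box sc',len(s),np.median(s[:,2]),r,'\n',b)
s,r,b=fit(V,150,200,190,260,30,50);print('rail sc',len(s),np.median(s[:,2]),r,'\n',b)
x=f['a'][185:270,190:350]
cv2.imwrite('pics/c2.png',cv2.resize(x,None,fx=5,fy=5,interpolation=2))
E
```

```text
box 1056 83.2941100933694 ((507.99853515625, 140.29049682617188), (65.41230773925781, 120.56513214111328), 84.6347885131836) 
 [[444.9 113.4]
 [565.  102.1]
 [571.1 167.2]
 [451.  178.5]]
rail 464 37.75060890422071 ((539.224609375, -175.1079559326172), (298.02911376953125, 12.664243698120117), 4.438108921051025) 
 [[ 390.2 -180.3]
 [ 391.1 -193. ]
 [ 688.3 -169.9]
 [ 687.3 -157.3]]
orange ((768.5914306640625, -159.75843811035156), (84.6162338256836, 124.43060302734375), 1.2671759128570557) 
 [[ 724.9  -98.5]
 [ 727.7 -222.9]
 [ 812.3 -221. ]
 [ 809.5  -96.6]]
reag ((758.6670532226562, 20.08945655822754), (67.87637329101562, 64.72760772705078), 2.5473315715789795)
box sc 505 82.7623633366212 ((511.3822021484375, 138.4931182861328), (65.91352081298828, 131.077392578125), 85.16707611083984) 
 [[443.3 111.2]
 [573.9 100.1]
 [579.5 165.8]
 [448.9 176.9]]
rail sc 301 37.61807447193553 ((540.6768188476562, -178.14727783203125), (303.0157775878906, 15.944465637207031), 4.951272010803223) 
 [[ 389.  -183.3]
 [ 390.4 -199.2]
 [ 692.3 -173. ]
 [ 690.9 -157.1]]
```

View pics/c2.png

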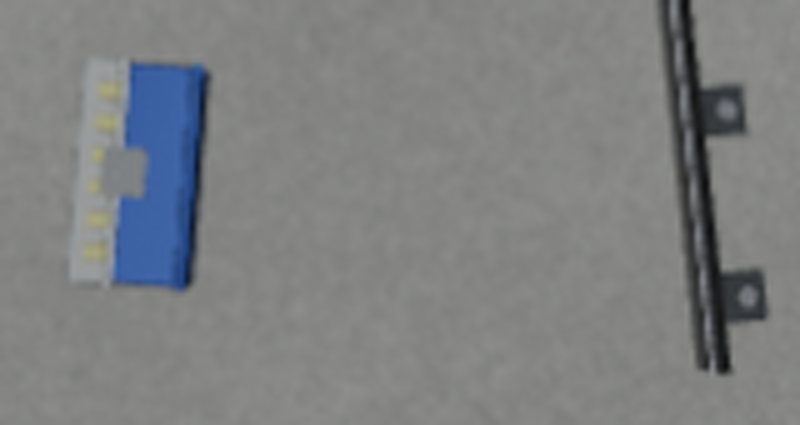

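```bash
cat >> h.py <<'E'
from scipy.spatial.transform import Rotation as Ro
def go(x,y,z,yaw):
    s=env.state();R=Ro.from_euler('xyz',s['ee_rot'],degrees=True).as_matrix()
    yw=np.degrees(np.arctan2(R[1,0],R[0,0]))
    print('pos',s['ee_pos'].round(1),'yaw',yw.round(2),'q',s['qpos'].round(0),'F',s['force'].round(1),'w',round(s['gripper_width']),'t',s['time_s'])
    print('shift m',(R.T@(np.array([x,y,z])-s['ee_pos'])/1000).round(4),'roll',round(-(yaw-yw),2))
E
python3 -m pendant '[{"xyz":[-0.012,-0.011,0],"roll":-2,"jaw":0.3},{"xyz":[-0.042,-0.039,0],"roll":-8,"jaw":0.3},{"xyz":[-0.078,-0.072,0],"roll":-16,"jaw":0.3},{"xyz":[-0.113,-0.105,0],"roll":-24,"jaw":0.3},{"xyz":[-0.149,-0.139,0],"roll":-33,"jaw":0.3},{"xyz":[-0.185,-0.172,0],"roll":-41,"jaw":0.3},{"xyz":[-0.221,-0.205,0],"roll":-50,"jaw":0.3},{"xyz":[-0.257,-0.238,0],"roll":-58,"jaw":0.3}]'
python3 -c "
from h import *
go(515,210,200,-5.4)"
```

```text
time_s: 1.1
ee_pos: [330.5, -217.7, 213.9]
ee_rot: [-180.0, -0.0, -12.1]
force: [1.6, 0.0, 0.1]
gripper_width: 63.9
pos [ 330.5 -217.7  213.9] yaw -12.14 q [-35.   2. 110.   0.  68. -23.] F [1.6 0.  0.1] w 64 t 1.1
shift m [ 0.0904 -0.4569  0.0141] roll -6.74
```

```bash

python3 -m pendant '[{"xyz":[0.008,-0.045,0],"roll":-1,"jaw":0.3},{"xyz":[0.017,-0.092,0],"roll":-2,"jaw":0.3},{"xyz":[0.027,-0.140,0],"roll":-3,"jaw":0.3},{"xyz":[0.037,-0.190,0],"roll":-4,"jaw":0.3},{"xyz":[0.047,-0.240,0],"roll":-5,"jaw":0.3},{"xyz":[0.057,-0.290,0],"roll":-6,"jaw":0.3},{"xyz":[0.067,-0.340,0],"roll":-6.5,"jaw":0.3},{"xyz":[0.076,-0.385,0],"roll":-6.7,"jaw":0.3}]'
python3 -c "
from h import *
go(515,210,74,-5.4)"
```

```text
time_s: 2.1
ee_pos: [487.3, 141.5, 213.9]
ee_rot: [180.0, 0.0, -5.6]
force: [1.0, -0.7, 0.8]
gripper_width: 63.8
pos [487.3 141.5 213.9] yaw -5.63 q [15. 12. 98.  0. 70. 21.] F [ 1.  -0.7  0.8] w 64 t 2.1
shift m [ 0.0209 -0.0709  0.1399] roll -0.23
```

```bash

python3 -m pendant '[{"xyz":[0.008,-0.03,0],"roll":-0.2,"jaw":0.3},{"xyz":[0.016,-0.055,0.003],"roll":-0.2,"jaw":0.3},{"xyz":[0.021,-0.070,0.015],"roll":-0.2,"jaw":0.3},{"xyz":[0.021,-0.071,0.045],"roll":-0.2,"jaw":0.3},{"xyz":[0.021,-0.071,0.08],"roll":-0.2,"jaw":0.3},{"xyz":[0.021,-0.071,0.115],"roll":-0.2,"jaw":0.3},{"xyz":[0.021,-0.071,0.135],"roll":-0.2,"jaw":0.3},{"xyz":[0.021,-0.071,0.140],"roll":-0.2,"jaw":0.3}]'
python3 - <<'E'
from h import *
b,e=grab("scene");x=b[130:230,215:325]
cv2.imwrite('pics/c3.png',cv2.resize(x,None,fx=6,fy=6,interpolation=2))
go(511,155,99,-5.4)
E
```

```text
time_s: 3.1
ee_pos: [514.5, 206.9, 72.0]
ee_rot: [179.9, 0.2, -5.6]
force: [0.6, 0.3, 1.1]
gripper_width: 63.9
pos [515.  207.1  72.4] yaw -5.6 q [ 21.  24. 103.  -0.  53.  26.] F [ 0.7 -0.2 -0.1] w 64 t 3.15
shift m [ 0.001   0.0523 -0.0265] roll -0.2
```

View pics/c3.png

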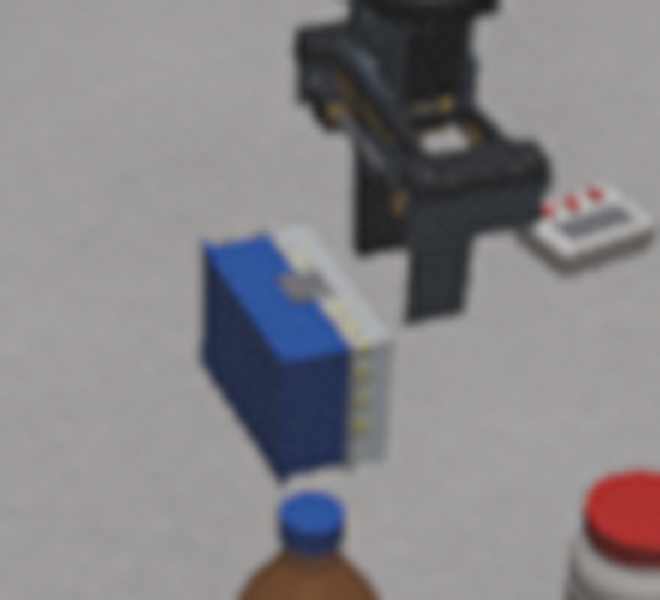

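The fingers are level behind the lid with about 18 mm of gap. I'll push slowly and raise them with the lid.

```bash

python3 -m pendant '[{"xyz":[0,0.004,0],"roll":0,"jaw":0.3},{"xyz":[0,0.008,0],"roll":0,"jaw":0.3},{"xyz":[0,0.012,0],"roll":0,"jaw":0.3},{"xyz":[0,0.015,0],"roll":0,"jaw":0.3},{"xyz":[0,0.018,0],"roll":0,"jaw":0.3},{"xyz":[0,0.022,-0.003],"roll":0,"jaw":0.3},{"xyz":[0,0.026,-0.006],"roll":0,"jaw":0.3},{"xyz":[0,0.030,-0.009],"roll":0,"jaw":0.3}]'
python3 - <<'E'
from h import *
b,e=grab("scene");x=b[130:230,215:325]
cv2.imwrite('pics/c4.png',cv2.resize(x,None,fx=6,fy=6,interpolation=2))
go(508,134,100,-5.4)
E
```

```text
time_s: 4.15
ee_pos: [513.1, 177.7, 83.2]
ee_rot: [180.0, -0.0, -5.6]
force: [-0.5, 0.2, 0.4]
gripper_width: 64.0
pos [513.1 177.3  83.5] yaw -5.59 q [ 18.  22. 105.  -0.  53.  23.] F [ 0.1 -0.3  0.4] w 64 t 4.2
shift m [-0.0009  0.0436 -0.0165] roll -0.19
```

View pics/c4.png

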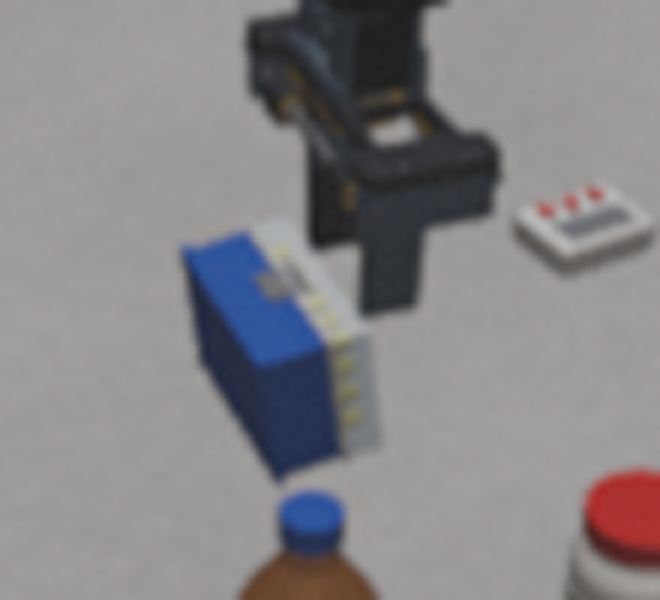

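The lid is tilting about 9° around its far lower edge with no sliding, so I'll continue.

```bash

python3 -m pendant '[{"xyz":[0,0.005,-0.002],"roll":0,"jaw":0.3},{"xyz":[0,0.010,-0.004],"roll":0,"jaw":0.3},{"xyz":[0,0.016,-0.006],"roll":0,"jaw":0.3},{"xyz":[0,0.022,-0.008],"roll":0,"jaw":0.3},{"xyz":[0,0.028,-0.0095],"roll":0,"jaw":0.3},{"xyz":[0,0.034,-0.011],"roll":0,"jaw":0.3},{"xyz":[0,0.040,-0.012],"roll":0,"jaw":0.3},{"xyz":[0,0.045,-0.0125],"roll":0,"jaw":0.3}]'
python3 - <<'E'
from h import *
b,e=grab("scene");x=b[130:230,215:325]
cv2.imwrite('pics/c5.png',cv2.resize(x,None,fx=6,fy=6,interpolation=2))
go(508,134,100,-5.4)
E
```

```text
time_s: 5.2
ee_pos: [508.5, 132.6, 95.3]
ee_rot: [180.0, 0.0, -5.6]
force: [0.2, -0.6, 0.1]
gripper_width: 63.9
pos [508.4 132.2  95.3] yaw -5.59 q [ 13.  20. 106.  -0.  54.  19.] F [-0.  -0.2 -0.3] w 64 t 5.25
shift m [-0.0005 -0.0017 -0.0047] roll -0.19
```

View pics/c5.png

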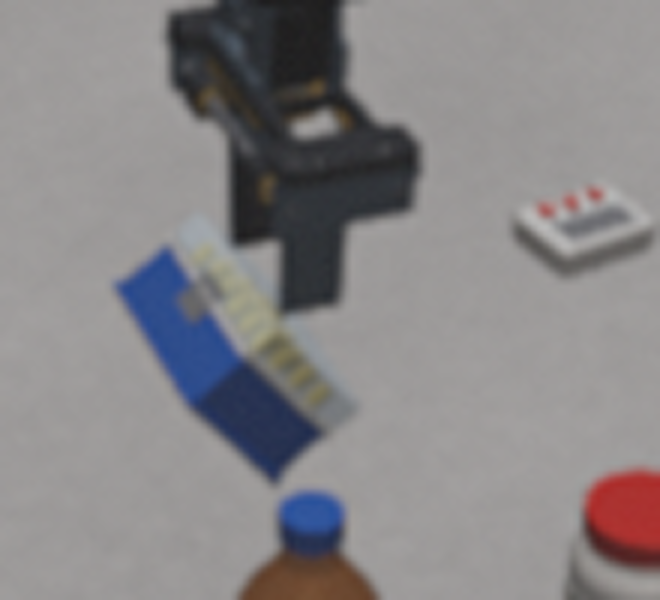

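It is close to the tipping point, so I'll push a little further at an almost level height and then hold.

```bash

python3 -m pendant '[{"xyz":[0,0.004,-0.0005],"roll":0,"jaw":0.3},{"xyz":[0,0.008,-0.001],"roll":0,"jaw":0.3},{"xyz":[0,0.012,-0.001],"roll":0,"jaw":0.3},{"xyz":[0,0.015,-0.001],"roll":0,"jaw":0.3},{"xyz":[0,0.018,-0.001],"roll":0,"jaw":0.3},{"xyz":[0,0.018,-0.001],"roll":0,"jaw":0.3},{"xyz":[0,0.018,-0.003],"roll":0,"jaw":0.3},{"xyz":[0,0.018,-0.005],"roll":0,"jaw":0.3}]'
python3 - <<'E'
from h import *
b,e=grab("scene");x=b[130:230,215:325]
cv2.imwrite('pics/c6.png',cv2.resize(x,None,fx=6,fy=6,interpolation=2))
go(513,165,105,-5.6)
E
```

```text
time_s: 6.25
ee_pos: [507.0, 115.4, 100.6]
ee_rot: [180.0, -0.0, -5.6]
force: [0.2, 0.3, -0.6]
gripper_width: 63.6
pos [507.2 115.4 100.8] yaw -5.57 q [ 12.  19. 106.  -0.  54.  17.] F [ 0.8 -0.1  0.7] w 64 t 6.3
shift m [ 0.001  -0.0499 -0.0041] roll 0.03
```

View pics/c6.png

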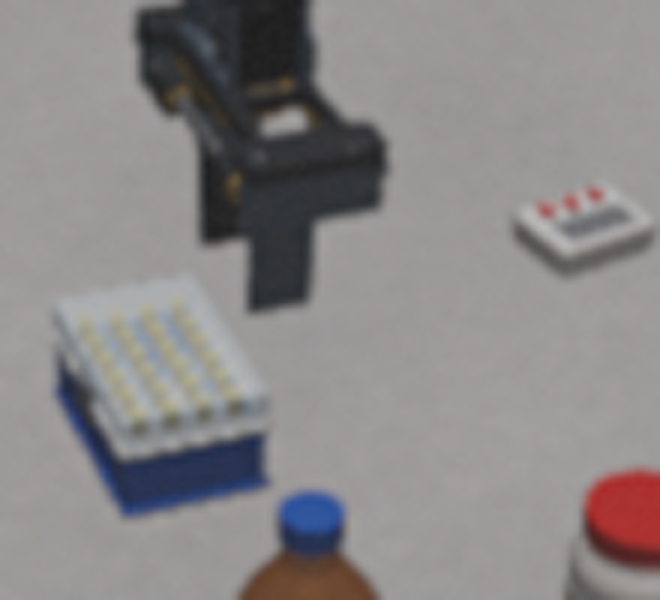

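The box is now on its base with the lid up. I'll back off, lower behind it and measure the box again.

```bash

python3 -m pendant '[{"xyz":[0,-0.010,0],"roll":0,"jaw":0.3},{"xyz":[0,-0.025,0],"roll":0,"jaw":0.3},{"xyz":[0,-0.040,0],"roll":0,"jaw":0.3},{"xyz":[0,-0.048,0.01],"roll":0,"jaw":0.3},{"xyz":[0,-0.050,0.03],"roll":0,"jaw":0.3},{"xyz":[0,-0.050,0.05],"roll":0,"jaw":0.3},{"xyz":[0,-0.050,0.065],"roll":0,"jaw":0.3},{"xyz":[0,-0.050,0.072],"roll":0,"jaw":0.3}]'
cat > m.py <<'E'
from h import *
import sys
np.set_printoptions(precision=1,suppress=True)
u0,u1,v0,v1=map(int,sys.argv[1:5])
a,d=grab("top",sys.argv[5]);W=cloud("top",d)
s=W[v0:v1,u0:u1].reshape(-1,3);s=s[(s[:,2]>54)&(s[:,2]<75)]
r=cv2.minAreaRect(s[:,:2].astype(np.float32));print('box',len(s),np.median(s[:,2]),r,'\n',cv2.boxPoints(r), np.median(s,0))
go(500,60,28,4.5)
E
python3 m.py 205 285 185 255 top2.png
python3 -c "
import cv2;x=cv2.imread('pics/top2.png')[160:270,190:350];cv2.imwrite('pics/c7.png',cv2.resize(x,None,fx=5,fy=5,interpolation=2))"
```

```text
time_s: 7.3
ee_pos: [511.3, 165.0, 27.2]
ee_rot: [180.0, 0.1, -5.6]
force: [-0.1, 0.5, 0.0]
gripper_width: 63.5
box 1282 64.50185641233196 ((500.0028076171875, 62.22880935668945), (83.0195083618164, 120.3166275024414), 84.34046173095703) 
 [[436.   26.9]
 [555.8  15. ]
 [564.   97.6]
 [444.2 109.5]] [499.4  61.5  64.5]
pos [511.1 164.9  26.9] yaw -5.57 q [ 17.  26. 109.  -0.  46.  22.] F [-0.8 -0.9 -0.8] w 64 t 7.35
shift m [-0.   0.1 -0. ] roll -10.07
```

View pics/c7.png

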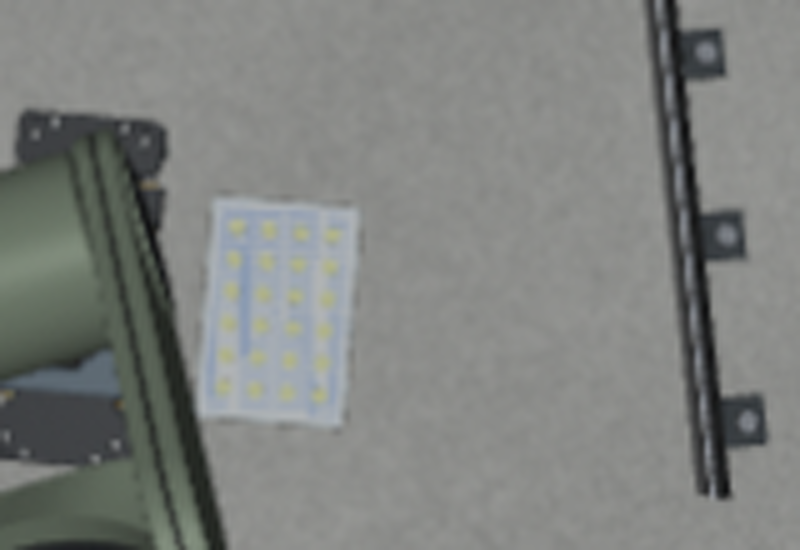

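```bash

python3 -m pendant '[{"xyz":[0,0.010,0],"roll":0,"jaw":0.3},{"xyz":[0,0.022,0],"roll":0,"jaw":0.3},{"xyz":[0,0.033,0],"roll":0,"jaw":0.3},{"xyz":[0,0.040,0],"roll":0,"jaw":0.3},{"xyz":[0,0.045,0],"roll":0,"jaw":0.3},{"xyz":[0,0.051,0],"roll":0,"jaw":0.3},{"xyz":[0,0.058,0],"roll":0,"jaw":0.3},{"xyz":[0,0.066,0],"roll":0,"jaw":0.3}]'
python3 -m pendant '[{"xyz":[0,0.008,0],"roll":-0.5,"jaw":0.3},{"xyz":[0,0.017,0],"roll":-1.5,"jaw":0.3},{"xyz":[0.0005,0.026,0],"roll":-2.7,"jaw":0.3},{"xyz":[0.001,0.035,0],"roll":-4,"jaw":0.3},{"xyz":[0.002,0.044,0],"roll":-5.3,"jaw":0.3},{"xyz":[0.003,0.053,0],"roll":-6.6,"jaw":0.3},{"xyz":[0.004,0.062,0],"roll":-7.8,"jaw":0.3},{"xyz":[0.005,0.070,0],"roll":-9,"jaw":0.3}]'
python3 m.py 230 320 180 265 top3.png
```

```text
time_s: 8.35
ee_pos: [505.6, 99.1, 28.5]
ee_rot: [-180.0, -0.0, -5.6]
force: [0.7, 1.9, 1.2]
gripper_width: 64.0
time_s: 9.35
ee_pos: [503.1, 28.5, 28.3]
ee_rot: [180.0, 0.1, 3.5]
force: [0.7, 2.0, 0.8]
gripper_width: 63.6
box 39 63.88586866298465 ((505.05340576171875, -40.01969909667969), (28.50428581237793, 126.93301391601562), 78.20860290527344) 
 [[440.  -41. ]
 [564.3 -66.9]
 [570.1 -39. ]
 [445.8 -13.1]] [451.  -29.7  63.9]
pos [503.2  27.7  28.3] yaw 3.51 q [  2.  23. 113.  -0.  44.  -2.] F [ 1.1  0.6 -0.2] w 64 t 9.4
shift m [-0. -0.  0.] roll -0.99
```

```bash

python3 -m pendant '[{"xyz":[0,0.010,0],"roll":-0.5,"jaw":0.3},{"xyz":[0,0.020,0],"roll":-1,"jaw":0.3},{"xyz":[0,0.030,0],"roll":-1,"jaw":0.3},{"xyz":[0,0.040,0],"roll":-1,"jaw":0.3},{"xyz":[0,0.050,0],"roll":-1,"jaw":0.3},{"xyz":[0.001,0.060,0],"roll":-1,"jaw":0.3},{"xyz":[0.001,0.070,0],"roll":-1,"jaw":0.3},{"xyz":[0.001,0.078,0],"roll":-1,"jaw":0.3}]'
python3 - <<'E'
from h import *
np.set_printoptions(precision=1,suppress=True)
b,e=grab("scene");V=cloud("scene",e)
cv2.imwrite('pics/c8.png',cv2.resize(b[170:290,130:290],None,fx=5,fy=5,interpolation=2))
s=V[170:270,150:280].reshape(-1,3)
m=(s[:,2]>57)&(s[:,2]<72)&(s[:,1]<-40)&(s[:,0]<600);s=s[m]
r=cv2.minAreaRect(s[:,:2].astype(np.float32));print(len(s),r,cv2.boxPoints(r))
go(500,-71,28,4.5)
E
```

```text
time_s: 10.4
ee_pos: [509.3, -49.3, 28.4]
ee_rot: [180.0, -0.0, 4.4]
force: [-0.2, 0.7, -0.8]
gripper_width: 63.5
726 ((513.4362182617188, -98.59548950195312), (127.78530883789062, 108.60993194580078), 5.283169746398926) [[ 444.8  -50.4]
 [ 454.8 -158.6]
 [ 582.1 -146.8]
 [ 572.1  -38.6]]
pos [509.5 -50.   28.5] yaw 4.41 q [ -7.  24. 112.  -0.  44. -11.] F [ 1.4 -0.5 -0.1] w 64 t 10.45
shift m [-0.  0.  0.] roll -0.09
```

View pics/c8.png

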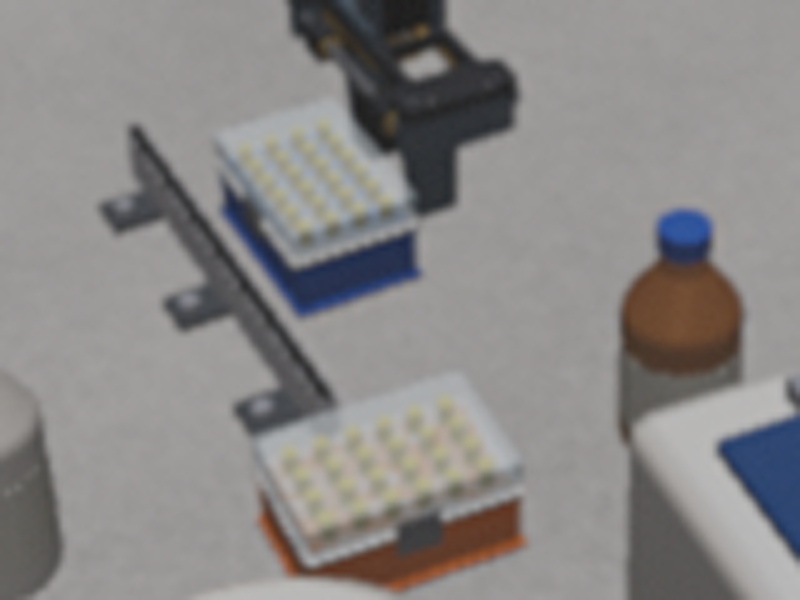

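The box is upright, parallel to the rail and about 18–20 mm from it. I'll close the gap slowly and watch the force.

```bash

python3 -m pendant '[{"xyz":[0,0.004,0],"roll":0,"jaw":0.3},{"xyz":[0,0.008,0],"roll":0,"jaw":0.3},{"xyz":[0,0.011,0],"roll":0,"jaw":0.3},{"xyz":[0,0.013,0],"roll":0,"jaw":0.3},{"xyz":[0,0.015,0],"roll":0,"jaw":0.3},{"xyz":[0,0.016,0],"roll":0,"jaw":0.3},{"xyz":[0,0.017,0],"roll":0,"jaw":0.3},{"xyz":[0,0.018,0],"roll":0,"jaw":0.3}]'
python3 -m pendant '[{"xyz":[0,0.0005,0],"roll":0,"jaw":0.3},{"xyz":[0,0.001,0],"roll":0,"jaw":0.3},{"xyz":[0,0.0015,0],"roll":0,"jaw":0.3},{"xyz":[0,0.002,0],"roll":0,"jaw":0.3},{"xyz":[0,0.002,0],"roll":0,"jaw":0.3},{"xyz":[0,0.002,0],"roll":0,"jaw":0.3},{"xyz":[0,0.002,0],"roll":0,"jaw":0.3},{"xyz":[0,0.002,0],"roll":0,"jaw":0.3}]'
```

```text
time_s: 11.45
ee_pos: [510.7, -66.6, 28.5]
ee_rot: [180.0, -0.0, 4.4]
force: [-1.1, 1.4, 1.1]
gripper_width: 63.7
time_s: 12.45
ee_pos: [510.8, -68.6, 28.4]
ee_rot: [180.0, -0.0, 4.4]
force: [0.2, 0.4, 0.6]
gripper_width: 63.7
```

Still free, so I'll continue in small steps.

```bash

python3 -m pendant '[{"xyz":[0,0.0005,0],"roll":0,"jaw":0.3},{"xyz":[0,0.001,0],"roll":0,"jaw":0.3},{"xyz":[0,0.0015,0],"roll":0,"jaw":0.3},{"xyz":[0,0.002,0],"roll":0,"jaw":0.3},{"xyz":[0,0.002,0],"roll":0,"jaw":0.3},{"xyz":[0,0.002,0],"roll":0,"jaw":0.3},{"xyz":[0,0.002,0],"roll":0,"jaw":0.3},{"xyz":[0,0.002,0],"roll":0,"jaw":0.3}]'
python3 -m pendant '[{"xyz":[0,0.0005,0],"roll":0,"jaw":0.3},{"xyz":[0,0.001,0],"roll":0,"jaw":0.3},{"xyz":[0,0.0015,0],"roll":0,"jaw":0.3},{"xyz":[0,0.002,0],"roll":0,"jaw":0.3},{"xyz":[0,0.002,0],"roll":0,"jaw":0.3},{"xyz":[0,0.002,0],"roll":0,"jaw":0.3},{"xyz":[0,0.002,0],"roll":0,"jaw":0.3},{"xyz":[0,0.002,0],"roll":0,"jaw":0.3}]'
```

```text
time_s: 13.45
ee_pos: [510.9, -70.5, 28.4]
ee_rot: [180.0, 0.0, 4.4]
force: [-0.5, 1.5, -0.9]
gripper_width: 63.7
time_s: 14.45
ee_pos: [511.0, -70.6, 28.5]
ee_rot: [-179.8, -0.0, 4.4]
force: [-0.4, 9.8, 2.0]
gripper_width: 63.9
```

```bash

python3 -m pendant '[{"xyz":[0,0.0005,0],"roll":0,"jaw":0.3},{"xyz":[0,0.001,0],"roll":0,"jaw":0.3},{"xyz":[0,0.0015,0],"roll":0,"jaw":0.3},{"xyz":[0,0.0015,0],"roll":0,"jaw":0.3},{"xyz":[0,0.0015,0],"roll":0,"jaw":0.3},{"xyz":[0,0.0015,0],"roll":0,"jaw":0.3},{"xyz":[0,0.0015,0],"roll":0,"jaw":0.3},{"xyz":[0,0.0015,0],"roll":0,"jaw":0.3}]'
python3 -c "
from h import *
go(0,0,0,0);print(env.state()['torque'])"
```

```text
time_s: 15.45
ee_pos: [511.0, -70.6, 28.7]
ee_rot: [-179.7, 0.0, 4.3]
force: [1.1, 16.5, 3.7]
gripper_width: 64.2
pos [511.  -70.6  28.7] yaw 4.33 q [ -9.  24. 111.   0.  44. -14.] F [ 1.1 16.5  3.7] w 64 t 15.45
shift m [-0.5042 -0.1088  0.0293] roll 4.33
[ 2.63505381 -0.19777412  0.11907626]
```

The box is pressed firmly against the rail (16.5 N, no movement). I'll retreat straight back, then up and out of view.

```bash

python3 -m pendant '[{"xyz":[0,-0.002,0],"roll":0,"jaw":0.3},{"xyz":[0,-0.005,0],"roll":0,"jaw":0.3},{"xyz":[0,-0.012,0],"roll":0,"jaw":0.3},{"xyz":[0,-0.025,0],"roll":0,"jaw":0.3},{"xyz":[0,-0.045,0],"roll":0,"jaw":0.3},{"xyz":[0,-0.070,-0.01],"roll":0,"jaw":0.3},{"xyz":[0,-0.095,-0.03],"roll":0,"jaw":0.3},{"xyz":[0,-0.12,-0.05],"roll":0,"jaw":0.3}]'
python3 -m pendant '[{"xyz":[0,-0.03,-0.02],"roll":0,"jaw":0.3},{"xyz":[0,-0.06,-0.04],"roll":0,"jaw":0.3},{"xyz":[0,-0.09,-0.06],"roll":0,"jaw":0.3},{"xyz":[0,-0.12,-0.08],"roll":0,"jaw":0.3},{"xyz":[0,-0.14,-0.1],"roll":0,"jaw":0.3},{"xyz":[0,-0.155,-0.115],"roll":0,"jaw":0.3},{"xyz":[0,-0.16,-0.12],"roll":0,"jaw":0.3},{"xyz":[0,-0.16,-0.12],"roll":0,"jaw":0.3}]'
python3 - <<'E'
from h import *
np.set_printoptions(precision=1,suppress=True)
a,d=grab("top");W=cloud("top",d);b,e=grab("scene")
cv2.imwrite('pics/c9.png',np.hstack([cv2.resize(a[95:265,260:360],None,fx=3.5,fy=3.5,interpolation=2),cv2.resize(b[170:290,130:230],(420,595),interpolation=2)[:, :]]))
s=W[140:280,250:350].reshape(-1,3)
t=s[(s[:,2]>55)&(s[:,2]<75)&(s[:,0]<680)];r=cv2.minAreaRect(t[:,:2].astype(np.float32));print('box',len(t),r,'\n',cv2.boxPoints(r))
# leading edge and rail top line fits
t=s[(s[:,2]>33)&(s[:,2]<44)&(s[:,1]<-130)&((s[:,0]<445)|(s[:,0]>590))&(s[:,0]<700)]
r=cv2.minAreaRect(t[:,:2].astype(np.float32));print('rail',len(t),r,'\n',cv2.boxPoints(r))
f=np.load('f.npz');df=cv2.absdiff(a,f['a']).max(2)>50;V=W
ys,xs=np.where(cv2.morphologyEx(df.astype(np.uint8),cv2.MORPH_OPEN,np.ones((3,3))));print('diff px bbox by blob')
n,l,st,c=cv2.connectedComponentsWithStats(cv2.morphologyEx(df.astype(np.uint8),cv2.MORPH_OPEN,np.ones((3,3))));print(st[1:])
go(0,0,0,0)
E
```

```text
time_s: 16.45
ee_pos: [501.5, 46.8, 78.8]
ee_rot: [180.0, 0.0, 4.4]
force: [0.0, -1.0, -0.5]
gripper_width: 63.8
time_s: 17.45
ee_pos: [489.3, 205.2, 198.2]
ee_rot: [180.0, 0.0, 4.5]
force: [0.6, -0.4, 0.3]
gripper_width: 64.0
box 1291 ((513.0994873046875, -128.327392578125), (120.46697235107422, 83.64234924316406), 4.578570365905762) 
 [[ 449.7  -91.4]
 [ 456.4 -174.8]
 [ 576.5 -165.2]
 [ 569.8  -81.8]]
rail 217 ((539.181396484375, -174.97689819335938), (298.01568603515625, 12.169663429260254), 4.496405124664307) 
 [[ 390.2 -180.6]
 [ 391.1 -192.7]
 [ 688.2 -169.4]
 [ 687.3 -157.2]]
diff px bbox by blob
[[ 145  183   77  160 2284]
 [ 322  194    9   43  182]
 [ 213  198   19   45  656]
 [ 114  205   17    8   62]
 [  95  211   53  123 2278]
 [  95  221    3    3    9]
 [ 150  240   22   14  174]
 [ 159  253   19   19  277]
 [ 126  325  189   59 3346]
 [ 479  348   33   36  740]]
pos [489.1 204.6 197.6] yaw 4.41 q [21. 15. 97. -0. 68. 17.] F [0.  0.5 0.1] w 64 t 17.55
shift m [-0.5  0.2  0.2] roll 4.41
```

View pics/c9.png

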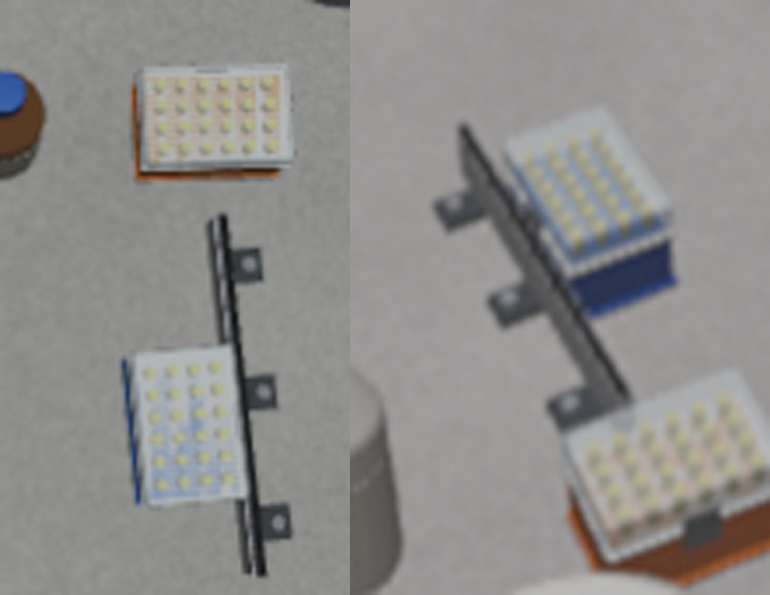

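```bash
python3 - <<'E'
from h import *
f=np.load('f.npz');b,e=grab("scene")
m=cv2.morphologyEx((cv2.absdiff(b,f['b']).max(2)>50).astype(np.uint8),cv2.MORPH_OPEN,np.ones((3,3)))
print(cv2.connectedComponentsWithStats(m)[2][1:])
for n,(u,v) in dict(timer=(313,167),rack=(354,182),beaker=(347,207)).items():
    print(n,cv2.absdiff(b,f['b'])[v-12:v+12,u-15:u+15].mean().round(1))
print(env.job_done())
E
```

```text
[[ 137    0    8    4   22]
 [ 145    0   30   75 1088]
 [ 248    1   23   23  368]
 [ 280    0   19   14   74]
 [  10    9    5    3   15]
 [  23    8    3    3    9]
 [  28    8    3    3    9]
 [ 141    9    6    5   24]
 [ 186   10   10   17  129]
 [ 276   15   25   10  162]
 [ 203   20   16   10  109]
 [ 252   27   54   25  768]
 [ 135   29    4    4   14]
 [ 189   32    9   26  152]
 [ 204   49   16   22  265]
 [ 189   54    3    4   12]
 [ 296   59    3    3    9]
 [ 269   77   26   11  166]
 [ 265   85    3    3    9]
 [ 257   87   51   59 1616]
 [ 206   90    6    9   42]
 [ 166   97    5    3   15]
 [  25  100   16   38  268]
 [ 162  103    6    5   20]
 [ 207  103    4    6   23]
 [  25  109    3    3    9]
 [ 146  113   11   15  109]
 [ 189  113   20   24  330]
 [   0  142    3    7   18]
 [ 248  169   28   41  747]
 [ 172  211    4    5   18]
 [ 184  214   19    8   60]
 [ 182  219   25   15  229]]
timer 2.0
rack 1.6
beaker 1.9
the job is handed in; nothing more can be done
None
```

The blue tip box is on its base with the lid up, its long side flat against the stop rail and within the rail's length. I handed the job in at about 17.6 s.

I tipped it with the fingertips high on the lid, raising them as the lid rose. Then I pushed it along the bench while turning it about 10° to line up with the rail, pressed it home and backed the arm off.

**Last checks:**
- **Against the rail:** the box stopped moving as the push rose to 16.5 N. In the final top view, the box lies at 4.6° and the rail at 4.5°. The measured gap is under 1 mm, which is within the roughly 2 mm camera calibration.
- **Within the rail:** the box spans about x = 450–577 mm, and the rail spans 390–688 mm.
- **Bystanders:** comparing scene views from before and after shows changes only at the arm and at the tip box's old and new places. The timer, tube rack and beaker look unchanged. The arm hid part of the final top view near the timer and rack, so for those I relied on the scene camera.

No check failed or disagreed.

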